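# Load the parts magazine

## Task

A die plate has been left lying across the channel of the parts magazine: lift it off and lay it flat in the empty aluminium tray. Then load the long carrier strip into the channel, upright, its nose pushing the spring follower back so that its tail drops down behind the low tail stop and it lies flat on the channel floor, and swing the keeper rail fully closed over it. Leave the other things on the bench where they are.

Things in the scene. Friction and masses are not known exactly. Their poses are not given: they have to be found in the camera images.
- magazine: Parts magazine fixed to the bench: aluminium base 260 x 70 x 8 mm with a straight open-topped channel. Origin at the centre of its underside; x along the channel toward the spring (head) end, z up. Channel floor z = 8 mm. Side walls x = -117 to 73 mm, 8 mm thick, top z = 20 mm, inner faces at y = +/-18 mm (36 mm wide). Grey spring housing at the head: x = 84 to 129 mm, 60 mm wide, top z = 58 mm.
- tail_stop (a point): Top middle of the inner face of the tail stop, a cross wall 12 mm thick closing the channel's tail, as low as the side walls (12 mm above the channel floor). At x = -105 mm of the magazine.
- follower_face (a point): Middle of the flat face of the spring follower, a dark steel block 20 mm long, 30 mm wide, 10 to 52 mm above the bench. The face looks at the tail stop; free, it stands at x = 33 mm of the magazine, 138 mm from the stop, so the 150 mm strip goes in only with the follower pushed back over 12 mm.
- follower (a joint): Travel of the spring follower in m: 0 free, grows as it is pushed toward the head (+x of the magazine), at most 0.030; 0.012 with the strip loaded. Spring force 4 N at 0 plus 0.2 N per mm.
- rail_pivot (a point): The keeper rail's vertical hinge axis, on the spring housing at x = 105 mm, y = 0 of the magazine; this point is at the rail's underside, 60 mm above the bench.
- rail (a joint): Angle of the keeper rail, rad: 0 closed (above the channel, pointing from the pivot along the magazine's -x), up to 1.7 open; opens anticlockwise seen from above, toward the magazine's -y. Level swing; stays where left (about 1 N at the knob moves it). Flat steel bar 20 mm wide, 60 to 68 mm above the bench, reaching 175 mm from the pivot.
- rail_knob (a point): Middle of the rail's upright round black knob, 87 mm above the bench: diameter 18 mm, from the rail's top (68 mm) up to 106 mm, 165 mm from the pivot.
- die: Die plate: dark anodised aluminium plate 150 x 60 x 10 mm (x along its length, z up) with a steel bridge handle on top; about 0.35 kg. Origin at the centre of its underside. Handle bar 90 mm long along x, 12 mm wide in y, z = 40 to 52 mm, on two legs at x = +/-40 mm. Starts lying crosswise on the magazine's channel walls.
- tray: Empty shallow aluminium tray fixed to the bench, 230 x 140 x 22 mm outside (long along x), walls and floor 4 to 5 mm thick. Origin at the centre of its underside.
- strip: The long carrier strip, grey plastic with a row of nine black parts along its top: 150 mm long (x), upside-down T section: foot 30 mm wide and 10 mm high, upright web 14 mm wide up to z = 45 mm. Origin at the centre of its underside; both ends are alike; about 0.18 kg. Stands on the bench.
- offcut: Bystander: a short strip of the same section, only 90 mm long. Leave alone.
- wrench: Bystander: wrench, 140 mm long, lying flat on the bench beyond the magazine, under 15 mm high. Leave alone.
- cup: Bystander: white plastic cup, 72 mm across, 80 mm high. Leave alone.
- tape: Bystander: clear ring (empty tape core) 90 mm across, 24 mm high. Leave alone.
- bottle: Bystander: white bottle, 60 mm across, 150 mm high. Leave alone.
Not all that is in view belongs to the job. Leave any blue or red look-alike of the strip alone.

How it is judged:
By the outcome, as a careful person would: the job done as asked, in the order asked, and still so for the second after the job is handed in, with the robot touching nothing.
It also fails if it takes over 72 s, if anything falls off the work surface, if the arm or the gripper's body presses on something with over 40 N, if the wrist force passes 120 N, or if a joint passes its speed limit or range.

## Robot

A 6-joint arm with a two-finger parallel gripper is mounted at the origin on the work surface. World frame = base frame: x ahead of the robot, y to its left, z up, the work surface at z = 0. Lengths are in m, angles in rad, forces in N, time in s.
With the tool pointing down it reaches from about 0.275 to 0.75 m from the base axis. Payload 10.2 kg.
Tool frame: the origin (TCP) lies between the finger pads; the fingertips stand 19 mm ahead of it and the grasp point (between the pads) is the TCP; z points along the fingers, y is the line along which they close (so a half turn about z gives the same grasp; the last joint's range is limited). The gripper opens to 88 mm and grips with 3 to 60 N. Pads are 18 mm wide; open, the fingers measure 123 mm over their backs; the gripper's body (75 mm by 187 mm) begins 45 mm behind the grasp point.
Start: joints at [0.953, 0.313, 1.498, -0, 1.331, -0.223], TCP at [0.202, 0.485, 0.258] pointing down, gripper open.
Joint ranges: [-2.94, 2.94], [-0.97, 2.17], [0.19, 2.56], [-1.23, 4.37], [0.02, 3.11], [-2.88, 2.88]. Speed limits (rad/s): [2.39, 2.39, 3.01, 3.14, 3.14, 3.14].

## Interface

Orientations are given as a unit quaternion [w, x, y, z].
In Python, from cell import get_state, snapshot, sign_off gives the robot as it stands.
- The arm moves only by the tool send_rows, never from a script. Its argument "plan" is a list of rows, each an object with "offset": the shift along the tool's x, y, z in cm, a list of three; "dr": the turn, a rotation vector about the tool's x, y, z in rad, a list of three; "grip": the opening, from -1 (shut) to 1 (fully open). A call has 1 to 20 rows; each row is the pose to reach, as a shift and turn from the pose commanded when the call began, along the tool's axes at that moment; what a row does not reach only later rows make up. A row lasts 1/12 s, in which the tool goes at most 41.7 mm and 7.16 degrees, less where a joint would pass 70% of its speed; a pose out of reach is approached as far as the arm can. A call with a gripper value outside its range is refused whole. The fingers move at their own pace and stop on an object; "squeeze" is the grip in N (left out, the last holds). Time passes only in rows, so rows that repeat a pose let the fingers close. It gives the time, the measured TCP pose, the force, the opening and the grip force at its end, in the units of the state.
- get_state(): the state, without advancing time (a new reading comes with each control period).
- snapshot(name): name is "side" or "top"; returns a dict with "img" (400x640x3 uint8, red, green, blue), "mtx" (3x3 intrinsics, pixels), "R" (3x3) and "t" (3): a world point X has camera coordinates R X + t. Camera axes: x right, y down, z forward; pixel columns grow to the right and rows downward; lengths in m; the calibration is good to about 2 mm. A picture is of the moment at which its call begins. There is no depth.
- sign_off(): hands the job in; it is judged then, once.
The state is a dict: "time_s": time; "joint_positions": joint angles; "dq": joint speeds; "tau": joint torques, N m; "ee_pos": TCP position; "eef_rot": TCP orientation; "ft_force": force on the tool from outside, world axes, zero at the start; "moment": the same for the moment, N m; "finger_gap": finger opening in m; "grip_force": force on a finger pad.
Only numpy, scipy, OpenCV 4.12 (cv2) and the standard library are available. Lean on these libraries where they do the work, as an engineer would, in place of code of your own. Each camera call takes 0.05 s, during which the arm holds its last target. There are 200 camera calls.

## Working session

There is one attempt and no reset: what is moved stays moved. The work goes in short steps, Python scripts to look and compute and a tool call to move; the robot and the scene stay as the last step left them, time stands still between calls to the robot, and variables do not carry over. Pictures are saved under pics/ and viewed, at most 11 in all, crops included, and the job is handed in when it is done.

Besides the shell and the picture viewer there is one more tool, called in YAML: its name, and indented under it one key for each argument. send_rows: Moves the arm, as the interface text tells. Its arguments: {"type":"object","properties":{"plan":{"type":"array"},"squeeze":{"type":"number"}},"required":["plan"]}

```bash
mkdir -p pics; ls
cat > h.py <<'E'
import numpy as np, cv2
from scipy.spatial.transform import Rotation as Rn
from cell import get_state, snapshot, sign_off
def save(s,fn,crop=None,k=1):
    im=s["img"][:,:,::-1]
    if crop: x0,y0,x1,y1=crop; im=im[y0:y1,x0:x1]
    cv2.imwrite("pics/"+fn,cv2.resize(im,None,fx=k,fy=k,interpolation=cv2.INTER_CUBIC))
def ray(s,u,v,z):
    M,R,t=map(np.array,(s["mtx"],s["R"],s["t"]))
    d=R.T@np.linalg.inv(M)@np.array([u,v,1.]); c=-R.T@t
    return c+d*(z-c[2])/d[2]
def proj(s,P):
    P=np.atleast_2d(P); c=P@np.array(s["R"]).T+np.array(s["t"]); q=c@np.array(s["mtx"]).T
    return q[:,:2]/q[:,2:]
def load(n):
    import pickle; return pickle.load(open(n+".pkl","rb"))
def snap(n,fn):
    import pickle; s=snapshot(n); pickle.dump(s,open(fn+".pkl","wb")); return s
def loc(target):
    "target world point -> offset cm in present tool axes"
    st=get_state(); q=st["eef_rot"]; R=Rn.from_quat([q[1],q[2],q[3],q[0]])
    return R.inv().apply(np.array(target)-st["ee_pos"])*100
E
python3 - <<'E'
from h import *
for n in("top","side"):
    s=snap(n,n+"0"); save(s,n+"0.png",k=1.25)
    print(n,np.round(-np.array(s["R"]).T@np.array(s["t"]),3),np.round(s["R"],3).tolist())
print(get_state())
E
```

```text
pics
top [0.272 0.042 1.119] [[0.002, -1.0, 0.027], [-0.981, -0.007, -0.191], [0.192, -0.026, -0.981]]
side [ 0.14  -0.652  0.684] [[0.889, -0.459, -0.009], [-0.295, -0.558, -0.776], [0.351, 0.692, -0.631]]
{'time_s': 0.1, 'joint_positions': array([ 9.52616786e-01,  3.13320541e-01,  1.49831771e+00, -2.10007137e-05,
        1.33101173e+00, -2.23421615e-01]), 'dq': array([-0.00019277, -0.00176971, -0.00184023,  0.00155334, -0.00145503,
       -0.00206279]), 'tau': array([ 4.21452831e-03, -4.02812505e+01, -2.52644080e+01,  6.96572405e-02,
        3.42364598e-02, -3.69542204e-05]), 'ee_pos': array([0.20181887, 0.48445055, 0.25727225]), 'eef_rot': array([-2.06645903e-04,  1.96097383e-01,  9.80584283e-01, -4.86710910e-04]), 'ft_force': array([-0.32236572,  0.01899374, -1.03643336]), 'moment': array([-0.01787931, -0.0111194 ,  0.04592758]), 'grip_force': 0.0, 'finger_gap': 0.08784855746981722}
```

View pics/top0.png

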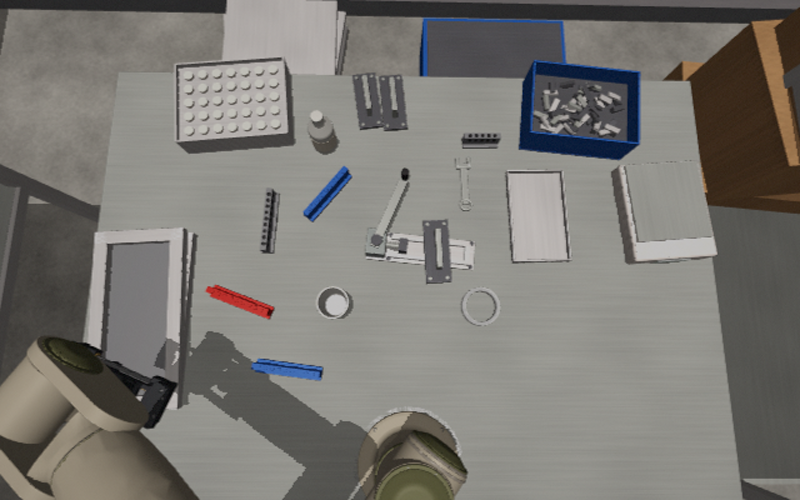

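View pics/side0.png

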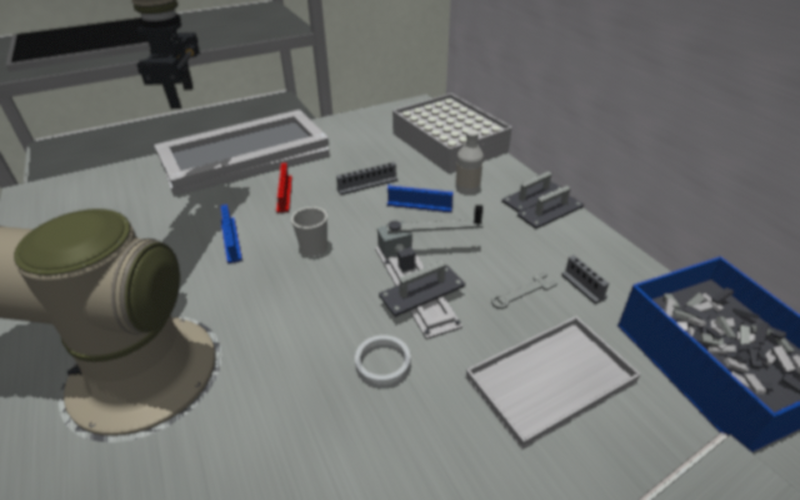

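Candidates in top0 (800-px scale): for the strip, the grey one with black parts at (269,220) is long. The same kind at (481,140) is short, so it is the offcut. Blue ones are at (328,193) and (287,370), and a red one at (240,301). For the die, the one across the magazine is at (437,252); look-alikes are at (368,100) and (393,100). The empty tray is at (538,216). I choose the strip at (269,220), the die at (437,252) and the tray at (538,216), and check them in a close crop.

Run:
```python
from h import *
s=load("top0"); im=s["img"][:,:,::-1]
save(s,"c1.png",(285,125,390,235),5)
a=cv2.resize(im[145:205,200:230],None,fx=8,fy=8,interpolation=cv2.INTER_CUBIC)
b=cv2.resize(im[130:215,398:462],None,fx=5.6,fy=5.6,interpolation=cv2.INTER_CUBIC)
c=np.zeros((480,600,3),np.uint8); c[:a.shape[0],:240]=a; c[:b.shape[0],240:240+b.shape[1]]=b
cv2.imwrite("pics/c2.png",c); print(a.shape,b.shape,s["mtx"])
```

```text
(480, 240, 3) (476, 358, 3) [[375.79026143   0.         322.1710663 ]
 [  0.         375.79026143 197.41707327]
 [  0.           0.           1.        ]]
```

View pics/c1.png

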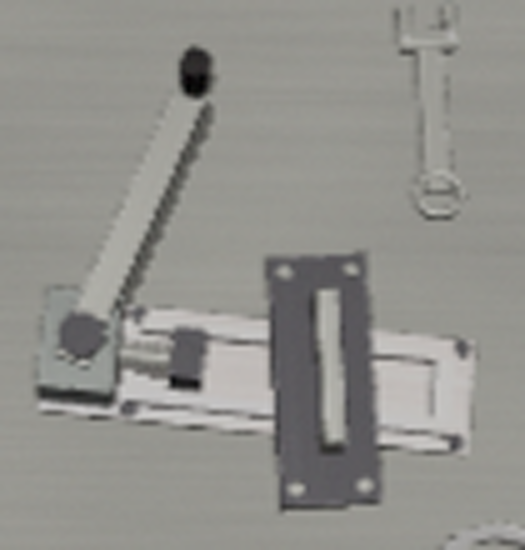

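View pics/c2.png

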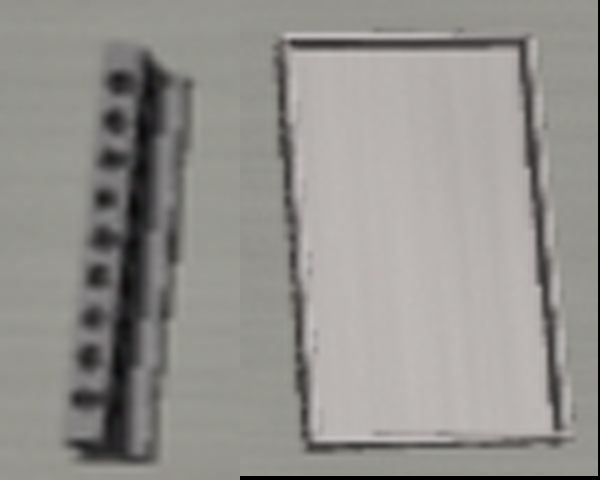

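c1 shows the magazine, with its base tail corners at (474,342) and (467,454). The die top runs from (267,257) to (381,503), its handle from (328,290) to (333,449), and the knob top is at (196,60). c2 confirms the long strip with nine parts, from (121,80) to (84,399), and the empty tray rim from (283,37) to (572,437).

```bash
cat > fit.py <<'E'
from h import *
from scipy.optimize import least_squares
s=load("top0")
def px(pts,k,x0,y0): return (np.array(pts,float)+.5)/k-.5+[x0,y0]
def fit(name,local,pix,z0,g):
    L=np.array(local)/1000
    def W(p): c,q=np.cos(p[2]),np.sin(p[2]); return np.c_[p[0]+c*L[:,0]-q*L[:,1],p[1]+q*L[:,0]+c*L[:,1],L[:,2]+z0]
    r=least_squares(lambda p:(proj(s,W(p))-pix).ravel(),g)
    print(name,np.round(r.x,4),"yaw deg",round(np.degrees(r.x[2]),1),"res px",np.round(r.fun.reshape(-1,2),1).tolist()); return r.x
m=lambda p:px(p,5,285,125)
fit("mag",[(-130,-35,8),(-130,35,8),(129,-30,58),(129,30,58),(84,30,58)],m([(474,342),(467,454),(45,287),(37,388),(115,392)]),0,[.5,0,1.5])
fit("die",[(75,30,10),(75,-30,10),(-75,-30,10),(-75,30,10),(45,0,52),(-45,0,52)],m([(267,257),(367,253),(381,503),(281,509),(328,290),(333,449)]),.02,[.5,0,0])
a=lambda p:px(p,8,200,145); b=lambda p:px(np.array(p)-[240,0],5.6,398,130)
fit("strip",[(75,7,45),(75,-7,45),(-75,7,45),(-75,-7,45),(75,-15,10),(-75,-15,10)],a([(107,45),(143,45),(65,445),(100,445),(190,80),(155,458)]),0,[.5,.3,0])
fit("tray",[(115,70,22),(115,-70,22),(-115,-70,22),(-115,70,22)],b([(283,37),(530,37),(572,437),(308,447)]),0,[.5,-.3,0])
print("knob",ray(s,*m([(196,60)])[0],.106))
E
python3 fit.py
```

```text
mag [ 0.4827 -0.0299  1.474 ] yaw deg 84.5 res px [[0.4, -0.3], [0.2, 0.0], [0.3, -0.3], [-0.5, -0.2], [-0.4, 0.6]]
die [ 0.4758 -0.0674  0.0414] yaw deg 2.4 res px [[0.0, 0.3], [-0.0, 0.5], [0.1, 0.3], [-0.3, -0.1], [-0.3, -0.1], [0.4, -0.8]]
strip [ 0.5469  0.3335 -0.0414] yaw deg -2.4 res px [[-0.0, -0.0], [0.2, 0.2], [0.1, -0.3], [0.5, -0.1], [-0.2, -0.4], [-0.6, 0.6]]
tray [ 0.5687 -0.316   0.0273] yaw deg 1.6 res px [[-0.4, -0.2], [0.3, -0.8], [-0.3, 0.9], [0.4, 0.0]]
knob [0.64589549 0.01063444 0.106     ]
```

```bash
cat >> h.py <<'E'
def go(*wps):
    "wps: (x,y,z,yaw_deg of tool y axis) tool straight down -> offset cm, dr"
    st=get_state(); q=st["eef_rot"]; R=Rn.from_quat([q[1],q[2],q[3],q[0]])
    ya=np.degrees(np.arctan2(*R.as_matrix()[[1,0],1]))
    print("now",np.round(st["ee_pos"],4),"yaw",round(ya,1),"t",round(st["time_s"],2),"F",np.round(st["ft_force"],1),"gap",round(st["finger_gap"],4),"tilt",np.round(R.as_matrix()[:2,2],3))
    for w in wps:
        d=np.radians(w[3]); T=Rn.from_matrix(np.array([[np.sin(d),np.cos(d),0],[-np.cos(d),np.sin(d),0],[0,0,-1]]).T.T)
        T=Rn.from_matrix(np.column_stack([[np.sin(d),-np.cos(d),0],[np.cos(d),np.sin(d),0],[0,0,-1]]))
        dr=(R.inv()*T).as_rotvec()
        print("offset",np.round(R.inv().apply(np.array(w[:3])-st["ee_pos"])*100,2).tolist(),"dr",np.round(dr,3).tolist())
E
python3 - <<'E'
from h import *
go((.476,-.067,.2,92.4),(.476,-.067,.14,92.4))
E
```

```text
now [0.2018 0.4845 0.2573] yaw 67.4 t 0.1 F [-0.3  0.  -1. ] gap 0.0878 tilt [-0.001 -0.001]Traceback (most recent call last):
  File "<stdin>", line 2, in <module>
  File "h.py", line 29, in go
    d=np.radians(w[3]); T=Rn.from_matrix(np.array([[np.sin(d),np.cos(d),0],[-np.cos(d),np.sin(d),0],[0,0,-1]]).T.T)
                          ~~~~~~~~~~~~~~^^^^^^^^^^^^^^^^^^^^^^^^^^^^^^^^^^^^^^^^^^^^^^^^^^^^^^^^^^^^^^^^^^^^^^^^^^^
  File "scipy/spatial/transform/_rotation.pyx", line 1143, in scipy.spatial.transform._rotation.Rotation.from_matrix
ValueError: Non-positive determinant (left-handed or null coordinate frame) in rotation matrix 0: [[ 0.99912283 -0.04187565  0.        ]
 [ 0.04187565  0.99912283  0.        ]
 [ 0.          0.         -1.        ]].
```

```bash
sed -i '/\.T\.T)/s/T=Rn.*$//; s/\[np.sin(d),-np.cos(d),0\],\[np.cos/[-np.sin(d),np.cos(d),0],[np.cos/' h.py
python3 - <<'E'
from h import *
go((.476,-.067,.2,92.4),(.476,-.067,.14,92.4))
E
```

```text
now [0.2018 0.4845 0.2573] yaw 67.4 t 0.1 F [-0.3  0.  -1. ] gap 0.0878 tilt [-0.001 -0.001]
offset [-46.52, -40.35, 5.76] dr [-0.001, -0.0, -0.437]
offset [-46.52, -40.35, 11.76] dr [-0.001, -0.0, -0.437]
```

send_rows:
  plan:
    - {"offset":[-46.5,-40.4,5.8],"dr":[0,0,-0.437],"grip":0.14}
    - {"offset":[-46.5,-40.4,5.8],"dr":[0,0,-0.437],"grip":0.14}
    - {"offset":[-46.5,-40.4,5.8],"dr":[0,0,-0.437],"grip":0.14}
    - {"offset":[-46.5,-40.4,5.8],"dr":[0,0,-0.437],"grip":0.14}
    - {"offset":[-46.5,-40.4,5.8],"dr":[0,0,-0.437],"grip":0.14}
    - {"offset":[-46.5,-40.4,5.8],"dr":[0,0,-0.437],"grip":0.14}
    - {"offset":[-46.5,-40.4,5.8],"dr":[0,0,-0.437],"grip":0.14}
    - {"offset":[-46.5,-40.4,5.8],"dr":[0,0,-0.437],"grip":0.14}
    - {"offset":[-46.5,-40.4,5.8],"dr":[0,0,-0.437],"grip":0.14}
    - {"offset":[-46.5,-40.4,5.8],"dr":[0,0,-0.437],"grip":0.14}
    - {"offset":[-46.5,-40.4,5.8],"dr":[0,0,-0.437],"grip":0.14}
    - {"offset":[-46.5,-40.4,5.8],"dr":[0,0,-0.437],"grip":0.14}
    - {"offset":[-46.5,-40.4,5.8],"dr":[0,0,-0.437],"grip":0.14}
    - {"offset":[-46.5,-40.4,5.8],"dr":[0,0,-0.437],"grip":0.14}
    - {"offset":[-46.5,-40.4,5.8],"dr":[0,0,-0.437],"grip":0.14}
    - {"offset":[-46.5,-40.4,11.8],"dr":[0,0,-0.437],"grip":0.14}
    - {"offset":[-46.5,-40.4,11.8],"dr":[0,0,-0.437],"grip":0.14}
    - {"offset":[-46.5,-40.4,11.8],"dr":[0,0,-0.437],"grip":0.14}
    - {"offset":[-46.5,-40.4,11.8],"dr":[0,0,-0.437],"grip":0.14}

```text
time_s: 1.68
ee_pos: [0.4755, -0.067, 0.1396]
eef_rot: [-0.001, -0.021, 1.0, 0.0]
ft_force: [0.0, 0.3, 0.5]
finger_gap: 0.0496
grip_force: 0.0
```

One close look before gripping.

Run:
```python
from h import *
s=snap("side","side1"); save(s,"s1.png",(290,140,400,280),4)
# predicted corners of die handle and mag in this crop
g=lambda P:np.round((proj(s,P)-[290,140])*4).astype(int).tolist()
c,q=np.cos(.0414),np.sin(.0414)
print("handle ends",g([(.4758+c*x/1000,-.0674+q*x/1000,.072) for x in(45,-45)]),"tips",g([(.4755,-.067+d,.121) for d in(.025,-.025)]))
M=lambda x,y,z:(.4827+np.cos(1.474)*x-np.sin(1.474)*y,-.0299+np.sin(1.474)*x+np.cos(1.474)*y,z)
print("mag tail corners",g([M(-.13,-.035,.008),M(-.13,.035,.008)]))
go((.476,-.067,.067,92.4))
```

```text
handle ends [[254, 280], [115, 335]] tips [[164, 212], [210, 265]]
mag tail corners [[316, 482], [198, 520]]
now [ 0.476  -0.0669  0.1407] yaw 92.4 t 1.73 F [0.9 0.7 0.3] gap 0.0501 tilt [ 0.001 -0.   ]
offset [0.01, -0.0, 7.37] dr [-0.0, 0.001, 0.001]
```

View pics/s1.png

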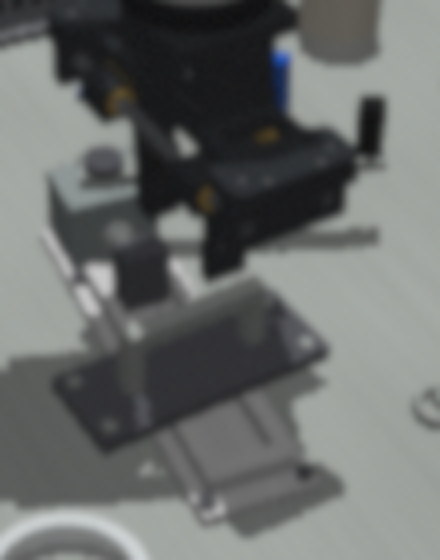

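The crop shows the fingers over the die handle. The handle runs about (125,330) to (262,284), within 2-3 mm of the prediction, and the tail corners are at (205,522) and (316,480), which agrees. Descending and gripping.

send_rows:
  plan:
    - {"offset":[0,0,4],"dr":[0,0,0],"grip":0.14}
    - {"offset":[0,0,7.4],"dr":[0,0,0],"grip":0.14}
    - {"offset":[0,0,7.4],"dr":[0,0,0],"grip":0.14}
    - {"offset":[0,0,7.4],"dr":[0,0,0],"grip":-1}
    - {"offset":[0,0,7.4],"dr":[0,0,0],"grip":-1}
    - {"offset":[0,0,7.4],"dr":[0,0,0],"grip":-1}
    - {"offset":[0,0,7.4],"dr":[0,0,0],"grip":-1}
    - {"offset":[0,0,7.4],"dr":[0,0,0],"grip":-1}
    - {"offset":[0,0,7.4],"dr":[0,0,0],"grip":-1}
  squeeze: 40

```text
time_s: 2.48
ee_pos: [0.4761, -0.0673, 0.0665]
eef_rot: [0.001, -0.021, 1.0, -0.0]
ft_force: [0.1, 0.5, 0.9]
finger_gap: 0.0125
grip_force: 0.0
```

send_rows:
  plan:
    - {"offset":[0,0,0],"dr":[0,0,0],"grip":-1}
    - {"offset":[0,0,0],"dr":[0,0,0],"grip":-1}
    - {"offset":[0,0,-1.5],"dr":[0,0,0],"grip":-1}
    - {"offset":[0,0,-3.5],"dr":[0,0,0],"grip":-1}
    - {"offset":[0,0,-6],"dr":[0,0,0],"grip":-1}
    - {"offset":[0,0,-8],"dr":[0,0,0],"grip":-1}
    - {"offset":[0,0,-8],"dr":[0,0,0],"grip":-1}

```text
time_s: 3.07
ee_pos: [0.4771, -0.0676, 0.1488]
eef_rot: [0.003, -0.021, 1.0, -0.001]
ft_force: [1.1, -0.9, -2.6]
finger_gap: 0.0113
grip_force: 40.0
```

Held (about 3.5 N of weight). Carry it to the tray.

send_rows:
  plan:
    - {"offset":[-1,-3,-8],"dr":[0,0,0],"grip":-1}
    - {"offset":[-2,-6,-8],"dr":[0,0,0],"grip":-1}
    - {"offset":[-3,-9,-8],"dr":[0,0,0],"grip":-1}
    - {"offset":[-4,-12,-8],"dr":[0,0,0],"grip":-1}
    - {"offset":[-5,-15,-8],"dr":[0,0,0],"grip":-1}
    - {"offset":[-6,-18,-8],"dr":[0,0,0.014],"grip":-1}
    - {"offset":[-7,-21,-8],"dr":[0,0,0.014],"grip":-1}
    - {"offset":[-8,-24,-8],"dr":[0,0,0.014],"grip":-1}
    - {"offset":[-8.2,-25.3,-8],"dr":[0,0,0.014],"grip":-1}
    - {"offset":[-8.2,-25.3,-8],"dr":[0,0,0.014],"grip":-1}
    - {"offset":[-8.2,-25.3,-5],"dr":[0,0,0.014],"grip":-1}
    - {"offset":[-8.2,-25.3,-2],"dr":[0,0,0.014],"grip":-1}
    - {"offset":[-8.2,-25.3,-0.5],"dr":[0,0,0.014],"grip":-1}
    - {"offset":[-8.2,-25.3,-0.5],"dr":[0,0,0.014],"grip":-1}

```text
time_s: 4.23
ee_pos: [0.5667, -0.3145, 0.1453]
eef_rot: [-0.004, -0.014, 1.0, 0.003]
ft_force: [-0.1, 0.5, -4.0]
finger_gap: 0.0111
grip_force: 40.0
```

Run:
```python
from h import *
go((.569,-.316,.052,91.6))
s=snap("side","side2"); save(s,"s2.png",(350,200,530,370),3)
```

```text
now [ 0.5667 -0.3145  0.1453] yaw 91.6 t 4.23 F [-0.1  0.5 -4. ] gap 0.0111 tilt [-0.007  0.006]
offset [-0.29, -0.22, 9.32] dr [0.006, -0.007, 0.001]
```

View pics/s2.png

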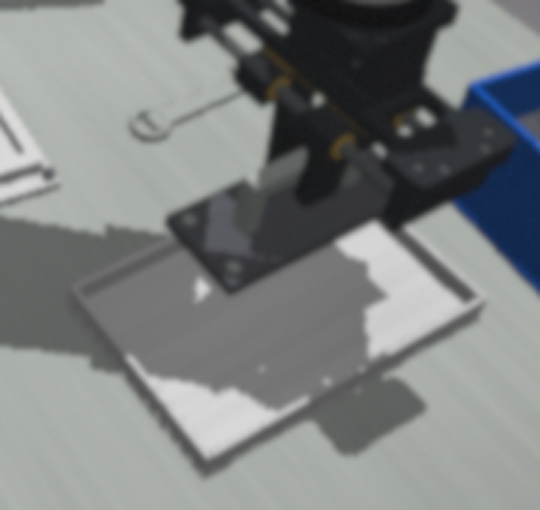

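The picture shows the die hanging above the tray (tray rim corners (75,290), (205,470), (485,300)), inside its outline. Lower it.

send_rows:
  plan:
    - {"offset":[-0.2,-0.2,2.5],"dr":[0,0,0],"grip":-1}
    - {"offset":[-0.2,-0.2,5],"dr":[0,0,0],"grip":-1}
    - {"offset":[-0.2,-0.2,7],"dr":[0,0,0],"grip":-1}
    - {"offset":[-0.2,-0.2,8.3],"dr":[0,0,0],"grip":-1}
    - {"offset":[-0.2,-0.2,8.9],"dr":[0,0,0],"grip":-1}
    - {"offset":[-0.2,-0.2,9.2],"dr":[0,0,0],"grip":-1}
    - {"offset":[-0.2,-0.2,9.2],"dr":[0,0,0],"grip":-1}
    - {"offset":[-0.2,-0.2,9.2],"dr":[0,0,0],"grip":-1}

```text
time_s: 4.95
ee_pos: [0.571, -0.3188, 0.0601]
eef_rot: [0.001, -0.014, 1.0, -0.001]
ft_force: [0.2, -0.2, -2.1]
finger_gap: 0.0113
grip_force: 40.0
```

send_rows:
  plan:
    - {"offset":[0,0,0.3],"dr":[0,0,0],"grip":-1}
    - {"offset":[0,0,0.3],"dr":[0,0,0],"grip":-1}
    - {"offset":[0,0,0.5],"dr":[0,0,0],"grip":-1}
    - {"offset":[0,0,0.5],"dr":[0,0,0],"grip":-1}

```text
time_s: 5.28
ee_pos: [0.5704, -0.3184, 0.0536]
eef_rot: [-0.0, -0.014, 1.0, 0.0]
ft_force: [0.2, 0.2, -2.6]
finger_gap: 0.0114
grip_force: 40.0
```

send_rows:
  plan:
    - {"offset":[0,0,0.2],"dr":[0,0,0],"grip":-1}
    - {"offset":[0,0,0.2],"dr":[0,0,0],"grip":-1}
    - {"offset":[0,0,0.4],"dr":[0,0,0],"grip":-1}
    - {"offset":[0,0,0.4],"dr":[0,0,0],"grip":-1}

```text
time_s: 5.62
ee_pos: [0.5706, -0.3185, 0.0505]
eef_rot: [0.0, -0.014, 1.0, -0.0]
ft_force: [-3.0, 1.7, 4.3]
finger_gap: 0.0111
grip_force: 40.0
```

Contact (+4 N). Release and rise.

send_rows:
  plan:
    - {"offset":[0,0,0.4],"dr":[0,0,0],"grip":0.14}
    - {"offset":[0,0,0.4],"dr":[0,0,0],"grip":0.14}
    - {"offset":[0,0,0.4],"dr":[0,0,0],"grip":0.14}
    - {"offset":[0,0,0.4],"dr":[0,0,0],"grip":0.14}
    - {"offset":[0,0,-2],"dr":[0,0,0],"grip":0.14}
    - {"offset":[0,0,-6],"dr":[0,0,0],"grip":0.14}
    - {"offset":[0,0,-10],"dr":[0,0,0],"grip":0.14}
    - {"offset":[0,0,-14],"dr":[0,0,0],"grip":0.14}
    - {"offset":[0,0,-14],"dr":[0,0,0],"grip":0.14}
    - {"offset":[0,0,-14],"dr":[0,0,0],"grip":0.14}

```text
time_s: 6.45
ee_pos: [0.571, -0.3189, 0.1921]
eef_rot: [0.002, -0.014, 1.0, -0.002]
ft_force: [-0.2, -0.2, -1.0]
finger_gap: 0.0501
grip_force: 0.0
```

Run:
```python
from h import *
go((.547,.3335,.19,87.6),(.547,.3335,.1,87.6))
```

```text
now [ 0.571  -0.3189  0.1921] yaw 91.6 t 6.45 F [-0.2 -0.2 -1. ] gap 0.0501 tilt [ 0.004 -0.003]
offset [0.57, 65.28, -0.0] dr [-0.003, 0.004, 0.07]
offset [0.6, 65.31, 9.0] dr [-0.003, 0.004, 0.07]
```

send_rows:
  plan:
    - {"offset":[0.6,65.3,0],"dr":[0,0,0.07],"grip":0.14}
    - {"offset":[0.6,65.3,0],"dr":[0,0,0.07],"grip":0.14}
    - {"offset":[0.6,65.3,0],"dr":[0,0,0.07],"grip":0.14}
    - {"offset":[0.6,65.3,0],"dr":[0,0,0.07],"grip":0.14}
    - {"offset":[0.6,65.3,0],"dr":[0,0,0.07],"grip":0.14}
    - {"offset":[0.6,65.3,0],"dr":[0,0,0.07],"grip":0.14}
    - {"offset":[0.6,65.3,0],"dr":[0,0,0.07],"grip":0.14}
    - {"offset":[0.6,65.3,0],"dr":[0,0,0.07],"grip":0.14}
    - {"offset":[0.6,65.3,0],"dr":[0,0,0.07],"grip":0.14}
    - {"offset":[0.6,65.3,0],"dr":[0,0,0.07],"grip":0.14}
    - {"offset":[0.6,65.3,0],"dr":[0,0,0.07],"grip":0.14}
    - {"offset":[0.6,65.3,0],"dr":[0,0,0.07],"grip":0.14}
    - {"offset":[0.6,65.3,0],"dr":[0,0,0.07],"grip":0.14}
    - {"offset":[0.6,65.3,0],"dr":[0,0,0.07],"grip":0.14}
    - {"offset":[0.6,65.3,0],"dr":[0,0,0.07],"grip":0.14}
    - {"offset":[0.6,65.3,0],"dr":[0,0,0.07],"grip":0.14}
    - {"offset":[0.6,65.3,0],"dr":[0,0,0.07],"grip":0.14}
    - {"offset":[0.6,65.3,0],"dr":[0,0,0.07],"grip":0.14}
    - {"offset":[0.6,65.3,0],"dr":[0,0,0.07],"grip":0.14}

```text
time_s: 8.03
ee_pos: [0.5458, 0.3333, 0.1883]
eef_rot: [-0.001, 0.021, 1.0, -0.001]
ft_force: [-0.4, -0.7, -0.5]
finger_gap: 0.0502
grip_force: 0.0
```

Run:
```python
from h import *
go((.547,.3335,.09,87.6),(.547,.3335,.035,87.6))
s=snap("top","top3")
im=s["img"][:,:,::-1]
a=cv2.resize(im[125:230,285:465],None,fx=4,fy=4,interpolation=cv2.INTER_CUBIC)
cv2.imwrite("pics/t3.png",a)
```

```text
now [0.5458 0.3333 0.1883] yaw 87.6 t 8.03 F [-0.4 -0.7 -0.5] gap 0.0502 tilt [-0.002 -0.001]
offset [-0.14, 0.03, 9.83] dr [-0.001, -0.002, -0.0]
offset [-0.15, 0.04, 15.33] dr [-0.001, -0.002, -0.0]
```

View pics/t3.png

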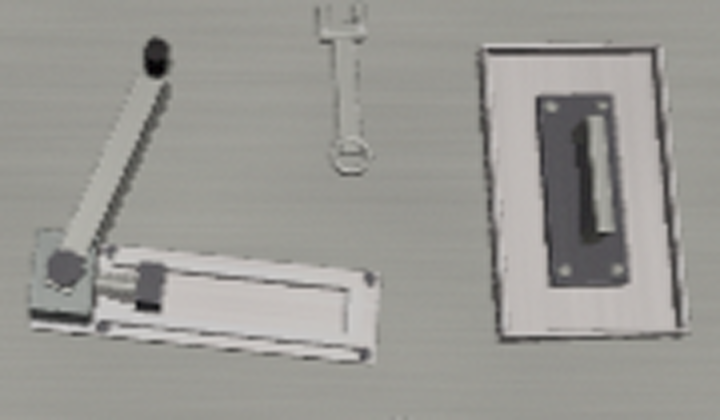

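Picture: the die lies flat inside the tray (corners (537,95) to (628,285), rim (482,47) to (688,335)). The magazine is clear, with tail corners at (382,272) and (374,362) and the knob at (155,50). Gripping the strip.

send_rows:
  plan:
    - {"offset":[-0.1,0,4],"dr":[0,0,0],"grip":0.14}
    - {"offset":[-0.1,0,8],"dr":[0,0,0],"grip":0.14}
    - {"offset":[-0.1,0,12],"dr":[0,0,0],"grip":0.14}
    - {"offset":[-0.1,0,14.3],"dr":[0,0,0],"grip":0.14}
    - {"offset":[-0.1,0,15.3],"dr":[0,0,0],"grip":0.14}
    - {"offset":[-0.1,0,15.3],"dr":[0,0,0],"grip":0.14}
    - {"offset":[-0.1,0,15.3],"dr":[0,0,0],"grip":0.14}

```text
time_s: 8.67
ee_pos: [0.5479, 0.3336, 0.0379]
eef_rot: [0.001, 0.021, 1.0, 0.0]
ft_force: [0.3, -0.8, 0.1]
finger_gap: 0.0504
grip_force: 0.0
```

```bash
cat > fit2.py <<'E'
from fit import *
s=load("top3"); import fit as F; F.s=s
m=lambda p:px(p,4,285,125)
F.fit("mag2",[(-130,-35,8),(-130,35,8),(129,-30,58),(129,30,58),(84,30,58),(129,35,8)],m([(382,272),(374,362),(36,228),(29,315),(92,318),(29,330)]),0,[.48,-.03,1.47])
print("knob",ray(s,*m([(155,45)])[0],.106))
go((.547,.3335,.035,87.6))
E
python3 fit2.py|tail -3
```

```text
knob [0.64804666 0.01184415 0.106     ]
now [0.5479 0.3336 0.0379] yaw 87.5 t 8.67 F [ 0.3 -0.8  0.1] gap 0.0504 tilt [0.001 0.001]
offset [0.09, -0.02, 0.29] dr [0.001, 0.001, -0.001]
```

send_rows:
  plan:
    - {"offset":[0.1,0,0.2],"dr":[0,0,0],"grip":-1}
    - {"offset":[0.1,0,0.2],"dr":[0,0,0],"grip":-1}
    - {"offset":[0.1,0,0.2],"dr":[0,0,0],"grip":-1}
    - {"offset":[0.1,0,0.2],"dr":[0,0,0],"grip":-1}
    - {"offset":[0.1,0,0.2],"dr":[0,0,0],"grip":-1}
    - {"offset":[0.1,0,0.2],"dr":[0,0,0],"grip":-1}
    - {"offset":[0.1,0,0.2],"dr":[0,0,0],"grip":-1}

```text
time_s: 9.25
ee_pos: [0.5462, 0.3344, 0.0351]
eef_rot: [0.0, 0.021, 1.0, 0.0]
ft_force: [-1.4, 0.8, 2.9]
finger_gap: 0.0138
grip_force: 40.0
```

```bash
python3 fit2.py|tail -5
```

```text
knob [0.64589549 0.01063444 0.106     ]
mag2 [ 0.4821 -0.03    1.4828] yaw deg 85.0 res px [[-0.3, -0.1], [0.3, 0.1], [0.2, 0.7], [-0.2, -0.8], [-0.4, -0.0], [0.5, 0.1]]
knob [0.64804666 0.01184415 0.106     ]
now [0.5462 0.3344 0.0351] yaw 87.6 t 9.25 F [-1.4  0.8  2.9] gap 0.0138 tilt [0.001 0.   ]
offset [-0.09, -0.08, 0.01] dr [0.0, 0.001, 0.0]
```

```bash
cat >> h.py <<'E'
MG=np.array([.4824,-.030]); A=np.radians(84.75)
def M(x,y,z): return (MG[0]+np.cos(A)*x-np.sin(A)*y, MG[1]+np.sin(A)*x+np.cos(A)*y, z, np.degrees(A)-90)
E
python3 - <<'E'
from h import *
go(M(-.055,0,.17))
E
```

```text
now [0.5462 0.3344 0.0351] yaw 87.6 t 9.25 F [-1.4  0.8  2.9] gap 0.0138 tilt [0.001 0.   ]
offset [5.12, -42.16, -13.51] dr [0.001, 0.0, 1.621]
```

send_rows:
  plan:
    - {"offset":[0,0,-2],"dr":[0,0,0],"grip":-1}
    - {"offset":[0,0,-5],"dr":[0,0,0],"grip":-1}
    - {"offset":[0,0,-9],"dr":[0,0,0],"grip":-1}
    - {"offset":[0,0,-13.5],"dr":[0,0,0],"grip":-1}
    - {"offset":[0.4,-3,-13.5],"dr":[0,0,0.12],"grip":-1}
    - {"offset":[0.8,-6.5,-13.5],"dr":[0,0,0.24],"grip":-1}
    - {"offset":[1.2,-10,-13.5],"dr":[0,0,0.36],"grip":-1}
    - {"offset":[1.6,-13.5,-13.5],"dr":[0,0,0.48],"grip":-1}
    - {"offset":[2.0,-17,-13.5],"dr":[0,0,0.6],"grip":-1}
    - {"offset":[2.4,-20.5,-13.5],"dr":[0,0,0.72],"grip":-1}
    - {"offset":[2.9,-24,-13.5],"dr":[0,0,0.84],"grip":-1}
    - {"offset":[3.3,-27,-13.5],"dr":[0,0,0.96],"grip":-1}
    - {"offset":[3.7,-30,-13.5],"dr":[0,0,1.08],"grip":-1}
    - {"offset":[4.1,-33,-13.5],"dr":[0,0,1.2],"grip":-1}
    - {"offset":[4.5,-36,-13.5],"dr":[0,0,1.32],"grip":-1}
    - {"offset":[4.8,-39,-13.5],"dr":[0,0,1.44],"grip":-1}
    - {"offset":[5.1,-42.2,-13.5],"dr":[0,0,1.56],"grip":-1}
    - {"offset":[5.1,-42.2,-13.5],"dr":[0,0,1.621],"grip":-1}
    - {"offset":[5.1,-42.2,-13.5],"dr":[0,0,1.621],"grip":-1}
    - {"offset":[5.1,-42.2,-13.5],"dr":[0,0,1.621],"grip":-1}

```text
time_s: 10.92
ee_pos: [0.4772, -0.0852, 0.1695]
eef_rot: [-0.0, 0.738, 0.675, -0.0]
ft_force: [0.5, -0.3, -1.9]
finger_gap: 0.0132
grip_force: 40.0
```

Run:
```python
from h import *
go(M(-.055,0,.17),M(-.055,0,.075))
```

```text
now [ 0.4772 -0.0852  0.1695] yaw -5.2 t 10.92 F [ 0.5 -0.3 -1.9] gap 0.0132 tilt [-0.001  0.   ]
offset [0.04, 0.01, -0.05] dr [-0.001, -0.0, 0.001]
offset [0.04, 0.02, 9.45] dr [-0.001, -0.0, 0.001]
```

send_rows:
  plan:
    - {"offset":[0,0,3],"dr":[0,0,0],"grip":-1}
    - {"offset":[0,0,6],"dr":[0,0,0],"grip":-1}
    - {"offset":[0,0,9],"dr":[0,0,0],"grip":-1}
    - {"offset":[0,0,10.7],"dr":[0,0,0],"grip":-1}
    - {"offset":[0,0,10.7],"dr":[0,0,0],"grip":-1}
    - {"offset":[0,0,10.7],"dr":[0,0,0],"grip":-1}

```text
time_s: 11.42
ee_pos: [0.4774, -0.0845, 0.0627]
eef_rot: [-0.001, 0.738, 0.675, -0.0]
ft_force: [1.1, -0.7, -1.7]
finger_gap: 0.014
grip_force: 40.0
```

Run:
```python
from h import *
go(M(-.055,0,.059))
s=snap("side","side4"); t=snap("top","top4")
a=cv2.resize(s["img"][165:280,285:395,::-1],None,fx=5,fy=5,interpolation=cv2.INTER_CUBIC)[:,-400:]
a=cv2.resize(s["img"][165:280,300:390,::-1],None,fx=5,fy=5,interpolation=cv2.INTER_CUBIC)
b=cv2.resize(t["img"][170:225,290:385,::-1],None,fx=3.6,fy=3.6,interpolation=cv2.INTER_CUBIC)
c=np.zeros((575,800,3),np.uint8); c[:,:450]=a; c[:b.shape[0],455:455+b.shape[1]]=b; cv2.imwrite("pics/i4.png",c)
f=lambda P:np.round((proj(s,P)+.5-[300,165])*5).astype(int).tolist()
z=get_state()["ee_pos"][2]-.035
print("tail foot bottom corners / top web",f([M(-.13,y,z)[:3] for y in(-.015,.015)]),f([M(-.13,y,z+.045)[:3] for y in(-.007,.007)]))
print("mag tail base corners",f([M(-.13,y,.008)[:3] for y in(-.035,.035)]),"wall tops at tail, inner",f([M(-.117,y,.02)[:3] for y in(-.018,.018)]),"stop inner top",f([M(-.105,y,.02)[:3] for y in(-.018,.018)]))
```

```text
now [ 0.4774 -0.0845  0.0627] yaw -5.1 t 11.42 F [ 1.1 -0.7 -1.7] gap 0.014 tilt [-0.001  0.001]
offset [-0.02, -0.0, 0.37] dr [-0.001, -0.0, 0.002]
tail foot bottom corners / top web [[310, 460], [246, 480]] [[298, 391], [267, 400]]
mag tail base corners [[348, 480], [201, 527]] wall tops at tail, inner [[301, 451], [226, 475]] stop inner top [[289, 432], [214, 456]]
```

View pics/i4.png

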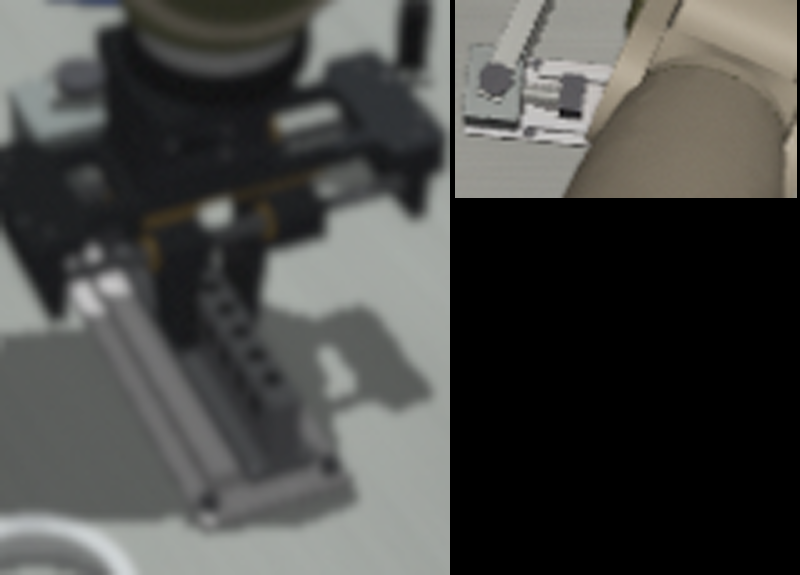

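The picture shows the strip above the channel with its tail end at about (272,405) to (300,398) and the magazine corners at (203,525) and (350,490). All are within about 1 camera pixel of prediction. Push now.

send_rows:
  plan:
    - {"offset":[0.5,0,0.3],"dr":[0,0,0],"grip":-1}
    - {"offset":[1,0,0.3],"dr":[0,0,0],"grip":-1}
    - {"offset":[1.5,0,0.3],"dr":[0,0,0],"grip":-1}
    - {"offset":[2,0,0.3],"dr":[0,0,0],"grip":-1}
    - {"offset":[2.4,0,0.3],"dr":[0,0,0],"grip":-1}
    - {"offset":[2.8,0,0.3],"dr":[0,0,0],"grip":-1}
    - {"offset":[3,0,0.3],"dr":[0,0,0],"grip":-1}
    - {"offset":[3,0,0.3],"dr":[0,0,0],"grip":-1}
    - {"offset":[3,0,0.3],"dr":[0,0,0],"grip":-1}
  squeeze: 55

```text
time_s: 12.27
ee_pos: [0.4805, -0.0557, 0.0601]
eef_rot: [0.001, 0.739, 0.674, -0.0]
ft_force: [-1.6, -6.8, -0.0]
finger_gap: 0.0135
grip_force: 55.0
```

Run:
```python
from h import *
go(M(-.025,0,.043))
```

```text
now [ 0.4805 -0.0557  0.0601] yaw -5.2 t 12.27 F [-1.6 -6.8 -0. ] gap 0.0135 tilt [ 0.001 -0.001]
offset [0.08, -0.04, 1.71] dr [0.001, 0.001, 0.0]
```

Spring reaction of 6.8 N matches about 14 mm of travel. Lower.

send_rows:
  plan:
    - {"offset":[0.15,0,0.3],"dr":[0,0,0],"grip":-1}
    - {"offset":[0.15,0,0.6],"dr":[0,0,0],"grip":-1}
    - {"offset":[0.15,0,0.9],"dr":[0,0,0],"grip":-1}
    - {"offset":[0.15,0,1.2],"dr":[0,0,0],"grip":-1}
    - {"offset":[0.15,0,1.2],"dr":[0,0,0],"grip":-1}
    - {"offset":[0.15,0,1.2],"dr":[0,0,0],"grip":-1}

```text
time_s: 12.77
ee_pos: [0.4808, -0.0545, 0.048]
eef_rot: [0.001, 0.739, 0.674, -0.0]
ft_force: [-0.3, -6.8, -1.6]
finger_gap: 0.0134
grip_force: 55.0
```

Run:
```python
from h import *
go(M(-.025,0,.043))
```

```text
now [ 0.4808 -0.0545  0.048 ] yaw -5.3 t 12.77 F [-0.3 -6.8 -1.6] gap 0.0134 tilt [ 0.001 -0.001]
offset [-0.04, -0.07, 0.5] dr [0.001, 0.001, -0.0]
```

send_rows:
  plan:
    - {"offset":[0,0,0.2],"dr":[0,0,0],"grip":-1}
    - {"offset":[0,0,0.4],"dr":[0,0,0],"grip":-1}
    - {"offset":[0,0,0.55],"dr":[0,0,0],"grip":-1}
    - {"offset":[0,0,0.55],"dr":[0,0,0],"grip":-1}

```text
time_s: 13.1
ee_pos: [0.481, -0.0545, 0.0431]
eef_rot: [0.001, 0.739, 0.674, 0.0]
ft_force: [-2.4, -5.4, 5.8]
finger_gap: 0.0137
grip_force: 55.0
```

On the floor. Ease it back to the stop, release and rise.

send_rows:
  plan:
    - {"offset":[-0.2,0,0],"dr":[0,0,0],"grip":-1}
    - {"offset":[-0.4,0,0],"dr":[0,0,0],"grip":-1}
    - {"offset":[-0.4,0,0],"dr":[0,0,0],"grip":-1}
    - {"offset":[-0.4,0,0],"dr":[0,0,0],"grip":0.1}
    - {"offset":[-0.4,0,0],"dr":[0,0,0],"grip":0.1}
    - {"offset":[-0.4,0,0],"dr":[0,0,0],"grip":0.1}
    - {"offset":[-0.4,0,0],"dr":[0,0,0],"grip":0.1}
    - {"offset":[-0.4,0,0],"dr":[0,0,0],"grip":0.1}
    - {"offset":[-0.4,0,-2],"dr":[0,0,0],"grip":0.1}
    - {"offset":[-0.4,0,-5],"dr":[0,0,0],"grip":0.1}
    - {"offset":[-0.4,0,-9],"dr":[0,0,0],"grip":0.1}
    - {"offset":[-0.4,0,-13],"dr":[0,0,0],"grip":0.1}
    - {"offset":[-0.4,0,-16],"dr":[0,0,0],"grip":0.1}
    - {"offset":[-0.4,0,-16],"dr":[0,0,0],"grip":-0.3}

```text
time_s: 14.27
ee_pos: [0.4819, -0.0587, 0.2079]
eef_rot: [0.005, 0.739, 0.674, 0.002]
ft_force: [0.2, 0.0, 1.1]
finger_gap: 0.0437
grip_force: 0.0
```

Run:
```python
from h import *
go()
s=snap("side","side5"); save(s,"s5.png",(290,150,400,280),4)
f=lambda P:np.round((proj(s,P)+.5-[290,150])*4).astype(int).tolist()
print("seated tail web top",f([M(-.105,y,.053)[:3] for y in(-.007,.007)]),"nose",f([M(.045,y,.053)[:3] for y in(-.007,.007)]),"stop top inner",f([M(-.105,y,.02)[:3] for y in(-.018,.018)]))
```

```text
now [ 0.4819 -0.0587  0.2079] yaw -5.3 t 14.27 F [0.2 0.  1.1] gap 0.0437 tilt [ 0.01  -0.004]
seated tail web top [[256, 369], [232, 376]] nose [[147, 202], [125, 207]] stop top inner [[271, 406], [211, 425]]
```

View pics/s5.png

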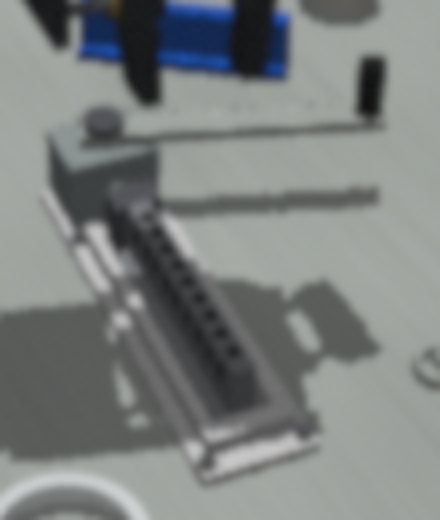

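The picture shows the strip seated: tail web top at about (232,380) to (258,375) against a predicted (232,376) to (256,369), with its nose on the pushed-back follower near (145,210). Next is the knob, at (370,88).

Run:
```python
from h import *
go((.646,.0115,.15,-5.25),(.646,.0115,.092,-5.25))
```

```text
now [ 0.4809 -0.0584  0.2047] yaw -5.3 t 14.32 F [ 0.4 -1.2 -1.1] gap 0.0399 tilt [ 0.005 -0.002]
offset [8.49, 15.76, 5.55] dr [0.006, 0.002, -0.001]
offset [8.5, 15.73, 11.35] dr [0.006, 0.002, -0.001]
```

send_rows:
  plan:
    - {"offset":[2,4,1],"dr":[0,0,0],"grip":0.14}
    - {"offset":[4,8,2],"dr":[0,0,0],"grip":0.14}
    - {"offset":[6,12,3],"dr":[0,0,0],"grip":0.14}
    - {"offset":[8.5,15.7,4],"dr":[0,0,0],"grip":0.14}
    - {"offset":[8.5,15.7,5],"dr":[0,0,0],"grip":0.14}
    - {"offset":[8.5,15.7,5],"dr":[0,0,0],"grip":0.14}
    - {"offset":[8.5,15.7,5],"dr":[0,0,0],"grip":0.14}

```text
time_s: 14.9
ee_pos: [0.6434, 0.0125, 0.1494]
eef_rot: [-0.002, 0.739, 0.674, -0.001]
ft_force: [-0.7, 0.2, -0.3]
finger_gap: 0.0502
grip_force: 0.0
```

Run:
```python
from h import *
go((.646,.0115,.092,-5.25))
s=snap("side","side6"); save(s,"s6.png",(340,120,420,220),5)
f=lambda P:np.round((proj(s,P)+.5-[340,120])*5).astype(int).tolist()
print(f([(.646,.0115,.106),(.646,.0115,.068)]))
```

```text
now [0.6434 0.0125 0.1494] yaw -5.2 t 14.9 F [-0.7  0.2 -0.3] gap 0.0502 tilt [-0.005  0.001]
offset [-0.08, 0.3, 5.74] dr [-0.005, -0.0, 0.0]
[[213, 227], [207, 290]]
```

View pics/s6.png

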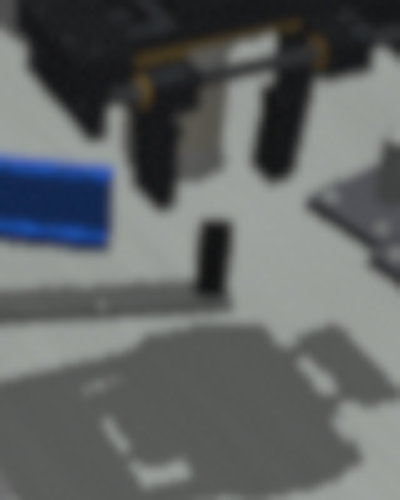

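The knob, from (216,222) to (212,293), sits between the open fingers and matches the prediction. Descend and grip.

send_rows:
  plan:
    - {"offset":[0,0.2,2],"dr":[0,0,0],"grip":0.14}
    - {"offset":[0,0.2,4],"dr":[0,0,0],"grip":0.14}
    - {"offset":[0,0.2,5.5],"dr":[0,0,0],"grip":0.14}
    - {"offset":[0,0.2,5.5],"dr":[0,0,0],"grip":0.14}
    - {"offset":[0,0.2,5.5],"dr":[0,0,0],"grip":-1}
    - {"offset":[0,0.2,5.5],"dr":[0,0,0],"grip":-1}
    - {"offset":[0,0.2,5.5],"dr":[0,0,0],"grip":-1}
    - {"offset":[0,0.2,5.5],"dr":[0,0,0],"grip":-1}
    - {"offset":[0,0.2,5.5],"dr":[0,0,0],"grip":-1}
    - {"offset":[0,0.2,5.5],"dr":[0,0,0],"grip":-1}
  squeeze: 15

```text
time_s: 15.78
ee_pos: [0.6467, 0.0118, 0.098]
eef_rot: [0.001, 0.739, 0.674, 0.001]
ft_force: [2.1, -1.8, 3.3]
finger_gap: 0.0176
grip_force: 15.0
```

Run:
```python
from h import *
st=get_state(); p=np.array(st["ee_pos"]); P=np.array(M(.105,0,0)[:2]); d=p[:2]-P
a0=np.degrees(np.arctan2(d[1],d[0])); r0=np.hypot(*d); a1=np.degrees(A)-180
print("r",r0,"a0",a0,"a1",a1)
N=14; W=[]
for k in range(1,N+1):
    a=np.radians(a0+(a1-a0)*k/N); r=r0+(.165-r0)*k/N
    W.append((P[0]+r*np.cos(a),P[1]+r*np.sin(a),p[2],-5.25+(a1-a0)*k/N))
go(*W)
```

```text
r 0.1669348722663416 a0 -22.066265483239157 a1 -95.25
now [0.6467 0.0118 0.098 ] yaw -5.3 t 15.78 F [ 2.1 -1.8  3.3] gap 0.0176 tilt [ 0.002 -0.   ]
offset [-1.43, -0.52, -0.0] dr [0.002, 0.0, 0.091]
offset [-2.81, -1.16, -0.0] dr [0.002, 0.0, 0.182]
offset [-4.12, -1.93, -0.0] dr [0.002, -0.0, 0.273]
offset [-5.35, -2.82, -0.01] dr [0.002, -0.0, 0.364]
offset [-6.5, -3.81, -0.01] dr [0.002, -0.0, 0.456]
offset [-7.55, -4.9, -0.01] dr [0.002, -0.0, 0.547]
offset [-8.5, -6.08, -0.01] dr [0.002, -0.0, 0.638]
offset [-9.33, -7.34, -0.01] dr [0.002, -0.001, 0.729]
offset [-10.05, -8.68, -0.02] dr [0.002, -0.001, 0.821]
offset [-10.64, -10.07, -0.02] dr [0.002, -0.001, 0.912]
offset [-11.1, -11.5, -0.02] dr [0.002, -0.001, 1.003]
offset [-11.43, -12.97, -0.03] dr [0.002, -0.001, 1.094]
offset [-11.62, -14.47, -0.03] dr [0.002, -0.001, 1.186]
offset [-11.68, -15.97, -0.03] dr [0.002, -0.001, 1.277]
```

send_rows:
  plan:
    - {"offset":[-1.43,-0.52,0],"dr":[0,0,0.091],"grip":-1}
    - {"offset":[-2.81,-1.16,0],"dr":[0,0,0.182],"grip":-1}
    - {"offset":[-4.12,-1.93,0],"dr":[0,0,0.273],"grip":-1}
    - {"offset":[-5.35,-2.82,0],"dr":[0,0,0.364],"grip":-1}
    - {"offset":[-6.5,-3.81,0],"dr":[0,0,0.456],"grip":-1}
    - {"offset":[-7.55,-4.9,0],"dr":[0,0,0.547],"grip":-1}
    - {"offset":[-8.5,-6.08,0],"dr":[0,0,0.638],"grip":-1}
    - {"offset":[-9.33,-7.34,0],"dr":[0,0,0.729],"grip":-1}
    - {"offset":[-10.05,-8.68,0],"dr":[0,0,0.821],"grip":-1}
    - {"offset":[-10.64,-10.07,0],"dr":[0,0,0.912],"grip":-1}
    - {"offset":[-11.1,-11.5,0],"dr":[0,0,1.003],"grip":-1}
    - {"offset":[-11.43,-12.97,0],"dr":[0,0,1.094],"grip":-1}
    - {"offset":[-11.62,-14.47,0],"dr":[0,0,1.186],"grip":-1}
    - {"offset":[-11.68,-15.97,0],"dr":[0,0,1.277],"grip":-1}
    - {"offset":[-11.68,-15.97,0],"dr":[0,0,1.277],"grip":-1}
    - {"offset":[-11.68,-15.97,0],"dr":[0,0,1.277],"grip":-1}

```text
time_s: 17.12
ee_pos: [0.4764, -0.0892, 0.0979]
eef_rot: [-0.0, 0.995, 0.101, 0.001]
ft_force: [0.4, 5.6, 6.3]
finger_gap: 0.0173
grip_force: 15.0
```

Run:
```python
from h import *
p=np.array(get_state()["ee_pos"]); P=np.array(M(.105,0,0)[:2]); d=p[:2]-P
print("r",np.hypot(*d),"open deg",np.degrees(np.arctan2(d[1],d[0]))+95.25)
# 4 mm further in closing direction (mag +y)
v=.004*np.array([-np.sin(A),np.cos(A)]); go((p[0]+v[0],p[1]+v[1],p[2],-78.4))
```

```text
r 0.16448537921610706 open deg -0.20746611625627054
now [ 0.4764 -0.0892  0.0979] yaw -78.5 t 17.12 F [0.4 5.6 6.3] gap 0.0173 tilt [0.001 0.001]
offset [-0.38, -0.12, -0.0] dr [-0.0, -0.001, -0.001]
```

send_rows:
  plan:
    - {"offset":[-0.15,-0.05,0],"dr":[0,0,0],"grip":-1}
    - {"offset":[-0.3,-0.1,0],"dr":[0,0,0],"grip":-1}
    - {"offset":[-0.4,-0.12,0],"dr":[0,0,0],"grip":-1}
    - {"offset":[-0.4,-0.12,0],"dr":[0,0,0],"grip":-1}

```text
time_s: 17.45
ee_pos: [0.4751, -0.0892, 0.0981]
eef_rot: [0.001, 0.995, 0.101, 0.004]
ft_force: [15.2, 7.1, -2.8]
finger_gap: 0.0171
grip_force: 15.0
```

Hard stop felt (15 N): the rail is closed. Release and rise straight up.

send_rows:
  plan:
    - {"offset":[0.1,0,0],"dr":[0,0,0],"grip":-0.1}
    - {"offset":[0.1,0,0],"dr":[0,0,0],"grip":-0.1}
    - {"offset":[0.1,0,0],"dr":[0,0,0],"grip":-0.1}
    - {"offset":[0.1,0,0],"dr":[0,0,0],"grip":-0.1}
    - {"offset":[0.1,0,-2],"dr":[0,0,0],"grip":-0.1}
    - {"offset":[0.1,0,-5],"dr":[0,0,0],"grip":-0.1}
    - {"offset":[0.1,0,-9],"dr":[0,0,0],"grip":-0.1}
    - {"offset":[0.1,0,-13],"dr":[0,0,0],"grip":-0.1}
    - {"offset":[0.1,12,-16],"dr":[0,0,0],"grip":-0.1}
    - {"offset":[0.1,20,-16],"dr":[0,0,0],"grip":-0.1}
    - {"offset":[0.1,20,-16],"dr":[0,0,0],"grip":-0.1}
    - {"offset":[0.1,20,-16],"dr":[0,0,0],"grip":-0.1}
    - {"offset":[0.1,20,-16],"dr":[0,0,0],"grip":-0.1}

```text
time_s: 18.53
ee_pos: [0.513, -0.2876, 0.2574]
eef_rot: [0.0, 0.995, 0.1, -0.0]
ft_force: [0.3, 0.2, 0.2]
finger_gap: 0.0397
grip_force: 0.0
```

Run:
```python
from h import *
go()
s=snap("side","side7"); t=snap("top","top7")
a=cv2.resize(s["img"][150:290,285:400,::-1],None,fx=3.4,fy=3.4,interpolation=cv2.INTER_CUBIC)
b=cv2.resize(t["img"][120:240,285:400,::-1],None,fx=3.4,fy=3.4,interpolation=cv2.INTER_CUBIC)
c=np.zeros((480,800,3),np.uint8); c[:a.shape[0],:a.shape[1]]=a; c[:b.shape[0],400:400+b.shape[1]]=b; cv2.imwrite("pics/f.png",c)
k=M(.105-.165,0,0); 
print("knob top closed pred: side",(proj(s,(k[0],k[1],.106))-[285,150])*3.4,"top",(proj(t,(k[0],k[1],.106))-[285,120])*3.4+[400,0])
```

```text
now [ 0.513  -0.2876  0.2574] yaw -78.5 t 18.53 F [0.3 0.2 0.2] gap 0.0397 tilt [-0. -0.]
knob top closed pred: side [[194.66175357 207.02454094]] top [[655.33013937 255.78760368]]
```

View pics/f.png

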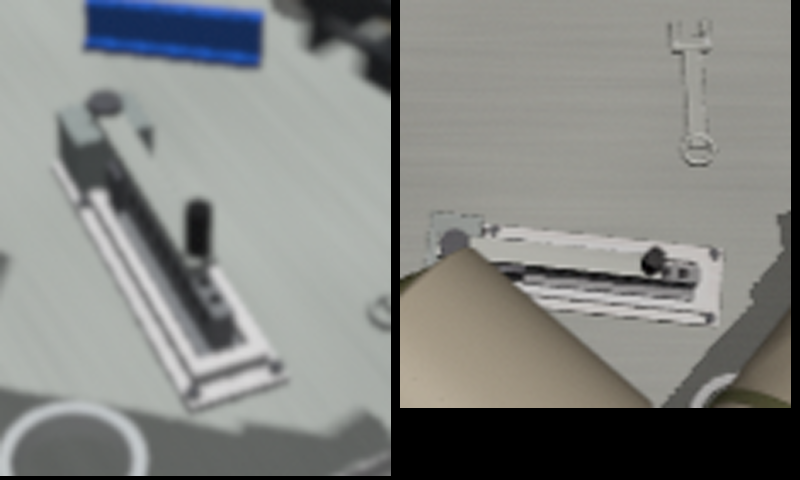

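The picture shows the rail closed over the seated strip. The knob top is at (199,203) in the side view and about (653,256) in the top view, against predictions of (195,207) and (655,256).

```bash
python3 -c "
from cell import sign_off
print(sign_off())"
```

```text
the job is handed in; nothing more can be done
None
```

The job is done and handed in at about 18.6 s: the die plate lies flat in the tray, the strip is seated in the channel behind the tail stop, and the keeper rail is closed against its stop, with no bystander handled.

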